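# Clear the cutting bench into its trays

### The arm

A 6-joint arm with a two-finger parallel gripper is mounted at the origin on the work surface; the furniture and walls round the work are solid. World frame = base frame: x ahead of the robot, y to its left, z up, the work surface at z = 0. Lengths are in m, angles in rad, forces in N, time in s.
With the tool pointing down it reaches from about 0.275 to 0.85 m from the base axis. Payload 5.2 kg.
Tool frame: the origin (TCP) lies on the centre line of the jaws, within the pads' length; the fingertips stand 11 mm ahead of it and the grasp point (between the pads) lies 8 mm behind it; z points along the fingers, y is the line along which they close (so a half turn about z gives the same grasp; the last joint's range is limited). The gripper opens to 85 mm and grips with 20 to 120 N. Pads are 22 mm wide; open, the fingers measure 114 mm over their backs; the gripper's body (76 mm by 85 mm) begins 54 mm behind the grasp point. The pads swing forward as they close: fully open they stand 13 mm farther back than shut.
Start: joints at [1.033, 0.259, 1.535, -0, 1.348, -0.203], TCP at [0.181, 0.519, 0.242] pointing down, gripper open.
Joint ranges: [-3.14, 3.14], [-0.91, 2.08], [0.19, 2.58], [-1.22, 4.36], [0.22, 2.71], [-3.12, 3.12]. Speed limits (rad/s): [2.57, 2.57, 3.14, 3.14, 3.14, 3.14].

### API

Orientations are given as a unit quaternion [w, x, y, z].
In Python, from plant import ctrl, vision, ticket gives the robot as it stands.
- The arm moves only by the tool step_arm, never from a script. Its argument "increments" is a list that holds one entry, the list of rows, each a list of 7 numbers: the shift along the world's x, y, z as a fraction of full scale, then the turn, a rotation vector about the world's x, y, z as a fraction of full scale, then the finger opening in mm, from 0 to 85.4. A call has exactly 10 rows; each row shifts and turns the commanded pose from where the row before left it; what a row does not reach is not made up. Full scale, the value 1, is 0.04 m for a shift and 0.12 rad for a turn. A row lasts 1/12 s, in which the tool goes at most 41.7 mm and 7.16 degrees, less where a joint would pass 70% of its speed; a pose out of reach is approached as far as the arm can. A call with a number of a shift or a turn outside -1 to 1 is refused whole. A call with a gripper value outside its range is refused whole. The fingers move at their own pace and stop on an object; "newtons" is the grip in N (left out, the last holds). Time passes only in rows, so rows that do not move let the fingers close, or fill a call up. It gives the time, the measured TCP pose, the force, the opening and the grip force at its end, in the units of the state.
- ctrl.observe(): the state, without advancing time (a new reading comes with each control period).
- vision.grab_frame(name): name is "side" or "top"; returns a dict with "image" (420x560x3 uint8, blue, green, red), "range_z" (420x560 float32, m along the optical axis (not along the pixel's ray), 0 where there is no reading), "fx", "fy", "cx", "cy" (pixels), "k1" (the pictures are not rectified: a ray, as slopes to the right and down, at radius r is drawn at 1 + k1 r^2 times it, then the intrinsics apply), "origin" and "orientation" of the camera in the world. Camera axes: x right, y up, looking along -z (the intrinsics and any distortion apply to the point x, -y, -z); pixel columns grow to the right and rows downward; lengths in m; the calibration is good to about 2 mm. A picture is of the moment at which its call begins.
- ticket.hand_in(): hands the job in; it is judged then, once.
The state is a dict: "time": time; "qpos": joint angles; "joint_velocities": joint speeds; "joint_efforts": joint torques, N m; "eef_pos": TCP position; "eef_rot": TCP orientation; "wrist_force": force on the tool from outside, world axes, zero at the start; "wrist_torque": the same for the moment, N m; "finger_gap": opening from 0.0 (shut) to 1.0 (fully open); "gripper_force": force on a finger pad.
Only numpy, scipy, OpenCV 4.12 (cv2) and the standard library are available. Lean on these libraries where they do the work, as an engineer would, in place of code of your own. Each camera call takes 0.05 s, during which the arm holds its last target. There are 200 camera calls.

### The job

Put away the five things left on the table after cutting: stand the large brass check weight in the wide bay of the weight tray and the small one in its narrow bay, lay the two banded card packs flat in the card tray, one pack in each bay (either way round), and lay the black marker lengthwise in the pen tray. Everything must sit fully inside its bay, on the floor of the tray; set things down rather than dropping them, do not tip the weights over, and leave the loupe and the wooden wedge where they are.

Things in the scene. Friction and masses are not known exactly. Their poses are not given: they have to be found in the camera images.
- card_tray: Low open beech tray with a grey felt floor, fixed to the table; all walls 4 mm thick, their tops 12 mm above the table, the bay floor 4 mm above the table. Origin: centre of its underside, on the table; z up, long side along its own y. The largest tray, 118 (x) x 180 (y) mm outside, with two equal bays, each 110 (x) x 84 (y) mm inside, centred at y = +44 and -44 mm; each takes one pack with the pack's long side along the tray's x.
- weight_tray: Low open beech tray with a grey felt floor, fixed to the table; all walls 4 mm thick, their tops 12 mm above the table, the bay floor 4 mm above the table. Origin: centre of its underside, on the table; z up, long side along its own y. The smallest and squarest tray, 72 (x) x 122 (y) mm outside, with two unequal bays: the wide one, 64 x 64 mm inside, centred at y = +25 mm, the narrow one, 64 (x) x 46 (y) mm inside, centred at y = -34 mm.
- pen_tray: Low open beech tray with a grey felt floor, fixed to the table; all walls 4 mm thick, their tops 12 mm above the table, the bay floor 4 mm above the table. Origin: centre of its underside, on the table; z up, long side along its own y. The long narrow tray, 68 (x) x 173 (y) mm outside, with a single bay 60 (x) x 165 (y) mm inside.
- pack_thick: Thicker pack of white cards with a brown paper band, 56 (x) x 86 (y) x 33 (z) mm, 0.1 kg, lying flat. Origin: centre of its underside; grasp it across its 56 mm (x) side.
- pack_thin: Thinner pack of white cards with a brown paper band, 56 (x) x 86 (y) x 23 (z) mm, 0.1 kg, lying flat. Origin: centre of its underside; grasp it across its 56 mm (x) side.
- marker: Black felt marker with cap, 18 (x) x 135 (y) x 20 (z) mm, lying on the table; it does not roll. Origin: centre of its underside; it is long along y; pinch it across x near the middle.
- weight_large: Large brass check weight (pale yellow metal) on the open table, with a knob on a neck, 36 mm across and 57 mm tall, 0.5 kg; its straight body is about 38 mm high. Stands upright; origin: centre of its underside.
- weight_small: Small brass check weight (pale yellow metal) on the open table, with a knob on a neck, 23 mm across and 36 mm tall, 0.1 kg; its straight body is about 24 mm high. Stands upright; origin: centre of its underside.
- wedge: Bystander, to be left alone: small beech wedge, 30 (x) x 90 (y) x 22 (z) mm, loose, lying flat. Origin: centre of its underside.
- loupe: Bystander, to be left alone: small black folding loupe, 36 x 32 x 36 mm, loose. Origin: centre of its underside.
Things that resemble listed ones, but are neither listed nor needed, are in the scene too. What is shaped like the pack_thick but orange is not meant.

How it is judged:
By the outcome, as a careful person would: the job done as asked, in the order asked, and still so for the second after the job is handed in, with the robot touching nothing.
It also fails if it takes over 120 s, if anything falls off the work surface, if the arm or the gripper's body presses on something with over 40 N, if the wrist force passes 120 N, or if a joint passes its speed limit or range.

## Working session

There is one attempt and no reset: what is moved stays moved. The work goes in short steps, Python scripts to look and compute and a tool call to move; the robot and the scene stay as the last step left them, time stands still between calls to the robot, and variables do not carry over. Pictures are saved under pics/ and viewed, at most 14 in all, crops included, and the job is handed in when it is done.

Besides the shell and the picture viewer there is one more tool, called after "Emit:" as name(argument=value, ...), one argument or row to a line, values as JSON. step_arm: Moves the arm, as the interface text tells. Its arguments: {"type":"object","properties":{"increments":{"type":"array","items":{"type":"array","items":{"type":"array","items":{"type":"number"}}}},"newtons":{"type":"number"}},"required":["increments"]}

```bash
ls; mkdir -p pics
cat > h.py <<'E'
import numpy as np, cv2
from plant import ctrl, vision, ticket
from scipy.spatial.transform import Rotation as R
def grab(n):
    f=vision.grab_frame(n); return f
def rot(f):
    o=np.array(f["orientation"]); 
    return o if o.shape==(3,3) else R.from_quat(o,scalar_first=True).as_matrix()
def slopes(f,uv):
    K=np.array([[f["fx"],0,f["cx"]],[0,f["fy"],f["cy"]],[0,0,1.]])
    return cv2.undistortPoints(np.float64(uv).reshape(-1,1,2),K,np.array([f["k1"],0,0,0.])).reshape(-1,2)
def onplane(f,uv,z):
    s=slopes(f,uv); d=np.c_[s[:,0],-s[:,1],-np.ones(len(s))]@rot(f).T
    o=np.array(f["origin"]); return o+d*((z-o[2])/d[:,2])[:,None]
def cloud(f):
    h,w=f["range_z"].shape; u,v=np.meshgrid(np.arange(w),np.arange(h))
    s=slopes(f,np.stack([u,v],-1).reshape(-1,2)); d=np.c_[s[:,0],-s[:,1],-np.ones(len(s))]
    return (np.array(f["origin"])+(d*f["range_z"].reshape(-1,1))@rot(f).T).reshape(h,w,3)
E
python3 - <<'E'
from h import *
for n in("top","side"):
    f=grab(n); cv2.imwrite(f"pics/{n}0.png",f["image"]); np.savez(f"{n}0.npz",**f)
    print(n,f["origin"],f["orientation"],f["fx"],f["k1"])
print(ctrl.observe())
E
```

```text
pics
top [ 0.31753806 -0.08184801  1.1785098 ] [ 0.71149235  0.06358929 -0.05843863 -0.69736644] 413.3198444031242 -0.08975087001731444
side [0.2165391  1.04881304 0.77370102] [-0.1246894  -0.05661723  0.48184765  0.86548824] 452.3814337696778 0.03516654368496289
{'time': 0.1, 'qpos': array([ 1.03321483e+00,  2.59274401e-01,  1.53597558e+00, -3.47936713e-06,
        1.34799961e+00, -2.02818998e-01]), 'joint_velocities': array([ 2.83217099e-04, -2.66775819e-03, -3.79834091e-03, -8.40660077e-04,
       -1.45735101e-04,  6.84527384e-06]), 'joint_efforts': array([ 2.18220950e-03, -4.46973395e+01, -2.91251010e+01, -4.08193664e-04,
        6.19644808e-03,  2.98199780e-05]), 'eef_pos': array([0.18044991, 0.51907229, 0.24155473]), 'eef_rot': array([-2.98160920e-04,  1.66600336e-01,  9.86024159e-01, -7.72959389e-04]), 'wrist_force': array([-0.32387012, -0.37123976,  0.26542028]), 'wrist_torque': array([-0.03939758,  0.00265218, -0.0346326 ]), 'gripper_force': 0.0, 'finger_gap': 0.9987168536059069}
```

View pics/top0.png

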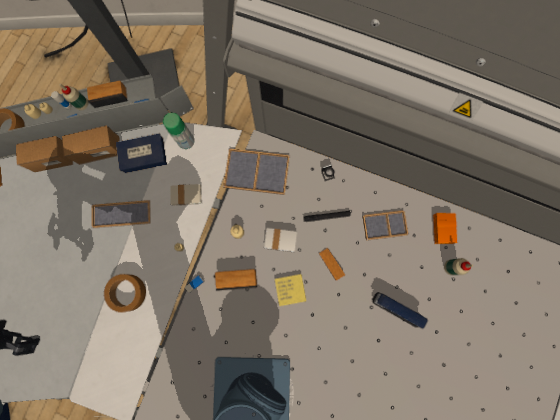

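View pics/side0.png

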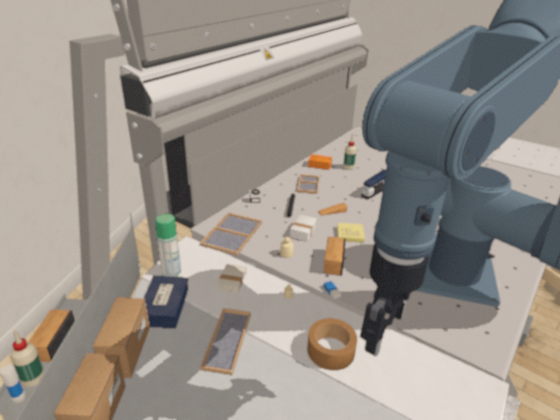

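The top view shows the card tray (257,170), weight tray (385,224) and pen tray (121,214). The packs are at (186,194) and (281,238), and the black marker at (327,215). The large weight is at (236,231) and the small one at (179,247).

Lookalikes:
- brass pieces on the shelf (31,110), (44,108): not on the open table
- orange pack (445,228): excluded
- orange/wood block (236,279)
- wedge (331,263): a bystander
- dark-blue tool (400,310): not the marker
- loupe (328,171): a bystander

I'll check these choices in one close crop and measure.

Run:
```python
from h import *
f=dict(np.load("top0.npz")); im=f["image"]
c=cv2.resize(im[140:300,80:420],None,fx=2.35,fy=2.35,interpolation=cv2.INTER_CUBIC); cv2.imwrite("pics/crop.png",c)
P=cloud(f); Z=P[...,2]
for n,(u,v) in dict(card=(245,170),wt=(376,224),pen=(121,214),packA=(178,194),packB=(290,240),marker=(327,215),wl=(236,231),ws=(179,247),tab1=(150,250),tab2=(220,300),tab3=(350,300),loupe=(328,171),wedge=(331,263),box=(236,279)).items():
    w=P[v-2:v+3,u-2:u+3].reshape(-1,3); print(n,np.median(w,0).round(3),w[:,2].max().round(3), im[v,u])
```

```text
card [0.631 0.039 0.004] 0.009 [94 92 95]
wt [ 0.479 -0.343  0.005] 0.007 [93 91 94]
pen [0.493 0.398 0.004] 0.009 [100  97 101]
packA [0.552 0.228 0.023] 0.027 [45 69 92]
packB [ 0.426 -0.096  0.031] 0.037 [162 179 193]
marker [ 0.5   -0.2    0.015] 0.019 [29 31 33]
wl [0.445 0.053 0.054] 1.179 [120 182 212]
ws [0.4   0.214 0.026] 0.039 [ 69 105 123]
tab1 [0.391 0.305 0.003] 0.007 [110 119 126]
tab2 [0.256 0.097 0.   ] 0.004 [131 144 155]
tab3 [ 0.263 -0.268  0.   ] 0.005 [130 144 155]
loupe [ 0.625 -0.201  0.035] 0.038 [109 118 126]
wedge [ 0.365 -0.212  0.014] 0.017 [ 38 100 166]
box [0.315 0.048 0.049] 0.054 [ 44 103 161]
```

View pics/crop.png

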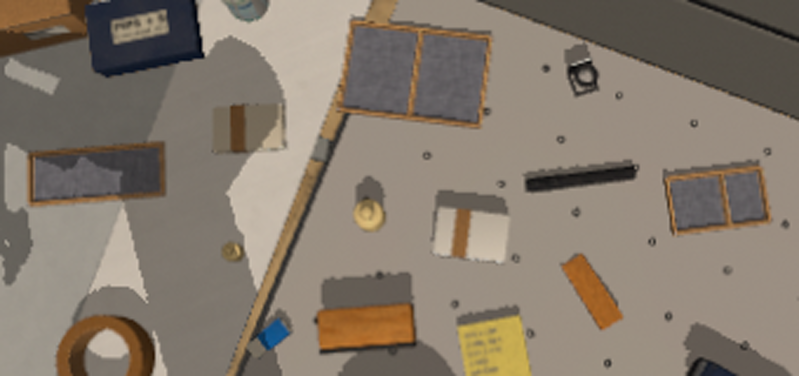

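The crop confirms the choices: two banded white packs (thin about 23 mm at the left, thick at centre-right), the black marker, and two brass weights on the table. The weight tray's narrow bay is on the right (-y). Now I'll measure.

```bash
cat >> h.py <<'E'
def rect(f,mask,z):
    n,l,s,_=cv2.connectedComponentsWithStats(mask.astype(np.uint8),connectivity=8)
    k=1+s[1:,4].argmax(); c,_=cv2.findContours((l==k).astype(np.uint8),cv2.RETR_EXTERNAL,cv2.CHAIN_APPROX_NONE)
    p=onplane(f,c[0].reshape(-1,2),z)[:,:2]; (cx,cy),(a,b),_=r=cv2.minAreaRect((p*1000).astype(np.float32))
    q=cv2.boxPoints(r); e=max((q[1]-q[0],q[2]-q[1]),key=np.linalg.norm)
    return (round(cx,1),round(cy,1)),(round(max(a,b),1),round(min(a,b),1)),round(np.degrees(np.arctan2(e[1],e[0]))%180,1),s[k,4]
def win(sh,u0,v0,u1,v1):
    m=np.zeros(sh,bool); m[v0:v1,u0:u1]=1; return m
E
python3 - <<'E'
from h import *
f=dict(np.load("top0.npz")); im=f["image"]; P=cloud(f); Z=cv2.medianBlur(P[...,2].astype(np.float32),3)
b,g,r=[im[...,i].astype(int) for i in range(3)]; sh=Z.shape
W=lambda *a: win(sh,*a)
print("centre xy mm, size long/short, long-axis angle from +x")
print("thin",rect(f,W(162,175,212,213)&(Z>.015),.023))
print("thick",rect(f,W(255,215,305,260)&(Z>.021),.033))
print("thin col",rect(f,W(162,175,212,213)&(Z>.012),.023))
print("marker",rect(f,W(298,200,356,230)&(g<70),.02), rect(f,W(298,200,356,230)&(Z>.009),.02))
print("wl body",rect(f,W(222,215,250,245)&(r-b>45),.03),"ws",rect(f,W(170,237,190,257)&(r-b>28),.018))
print("wl z",rect(f,W(222,215,250,245)&(Z>.045),.05),"ws z",rect(f,W(170,237,190,257)&(Z>.012),.03))
wood=(r-b>38)
for n,a in dict(card=(218,140,296,200),wt=(358,205,412,243),pen=(88,197,156,232)).items(): 
    print(n,rect(f,W(*a)&wood,.012), rect(f,W(*a)&(r-b<15)&(g<115),.004))
m=(P[...,0]>.5)&(Z>.06)&(P[...,0]<.95)
for y in(.1,.05,0,-.05,-.2,-.3,-.4):
    k=m&(abs(P[...,1]-y)<.015); q=P[k]; print(y,[ (t,q[q[:,2]>t][:,0].min().round(3)) for t in(.06,.1,.2,.3,.4) if (q[:,2]>t).any()])
E
```

```text
centre xy mm, size long/short, long-axis angle from +x
thin ((552.1, 207.4), (87.4, 57.3), np.float32(94.2), np.int32(581))
thick ((426.7, -67.9), (85.3, 56.6), np.float32(84.8), np.int32(619))
thin col ((552.0, 207.4), (87.4, 57.4), np.float32(94.2), np.int32(589))
marker ((498.6, -199.9), (132.9, 16.7), np.float32(98.3), np.int32(267)) ((496.8, -198.5), (134.5, 17.4), np.float32(97.9), np.int32(277))
wl body ((447.4, 53.3), (36.1, 33.5), np.float32(46.7), np.int32(141)) ws ((401.8, 218.3), (25.9, 19.8), np.float32(91.4), np.int32(65))
wl z ((447.1, 54.5), (13.9, 13.8), np.float32(2.2), np.int32(30)) ws z ((399.5, 216.6), (22.9, 16.8), np.float32(91.4), np.int32(50))
card ((625.9, 11.7), (193.4, 186.1), np.float32(84.4), np.int32(776)) ((624.5, -38.1), (103.2, 75.9), np.float32(174.2), np.int32(888))
wt ((476.6, -367.8), (123.5, 74.2), np.float32(98.0), np.int32(357)) ((473.3, -343.7), (58.5, 57.1), np.float32(98.0), np.int32(390))
pen ((492.7, 398.8), (174.1, 68.7), np.float32(95.8), np.int32(327)) ((494.1, 399.1), (156.9, 53.8), np.float32(95.8), np.int32(956))
0.1 []
0.05 [(0.06, np.float64(0.787)), (0.1, np.float64(0.787)), (0.2, np.float64(0.787)), (0.3, np.float64(0.787)), (0.4, np.float64(0.821))]
0 [(0.06, np.float64(0.76)), (0.1, np.float64(0.761)), (0.2, np.float64(0.767)), (0.3, np.float64(0.767)), (0.4, np.float64(0.805))]
-0.05 [(0.06, np.float64(0.742)), (0.1, np.float64(0.742)), (0.2, np.float64(0.747)), (0.3, np.float64(0.748)), (0.4, np.float64(0.784))]
-0.2 [(0.06, np.float64(0.686)), (0.1, np.float64(0.686)), (0.2, np.float64(0.689)), (0.3, np.float64(0.694)), (0.4, np.float64(0.731))]
-0.3 [(0.06, np.float64(0.651)), (0.1, np.float64(0.651)), (0.2, np.float64(0.652)), (0.3, np.float64(0.657)), (0.4, np.float64(0.694))]
-0.4 [(0.06, np.float64(0.615)), (0.1, np.float64(0.615)), (0.2, np.float64(0.619)), (0.3, np.float64(0.622)), (0.4, np.float64(0.65))]
```

```bash
cat >> h.py <<'E'
def psi(q):
    y=R.from_quat(q,scalar_first=True).as_matrix()[:,1]; return np.degrees(np.arctan2(y[1],y[0]))
def go(x,y,z,a=None):
    "increments (units) still to go to TCP x,y,z mm and closing-direction a deg"
    s=ctrl.observe(); p=s["eef_pos"]*1000; ps=psi(s["eef_rot"]); M=R.from_quat(s["eef_rot"],scalar_first=True).as_matrix()
    print("at",p.round(1),"psi",ps.round(1),"tilt",M[:2,2].round(4),"t",s["time"])
    print("units",((np.array([x,y,z])-p)/40).round(3), None if a is None else round(((a-ps+90)%180-90)/6.8755,3))
E
python3 - <<'E'
from h import *
f=dict(np.load("top0.npz")); im=f["image"]; b,g,r=[im[...,i].astype(int) for i in range(3)]; sh=b.shape
for a in((218,140,258,200),(256,140,296,200)): print(rect(f,win(sh,*a)&(r-b<15)&(g<115),.004))
f=dict(np.load("side0.npz")); im=f["image"]; P=cloud(f);Z=P[...,2]
for n,w in dict(wl=((.42,.48),(.02,.09)),ws=((.37,.43),(.19,.25)),thin=((.5,.6),(.15,.26)),thick=((.37,.48),(-.12,-.01))).items():
    m=(Z>.008)&(Z<.06)&(P[...,0]>w[0][0])&(P[...,0]<w[0][1])&(P[...,1]>w[1][0])&(P[...,1]<w[1][1]); q=P[m]
    print(n,((np.percentile(q,2,0)+np.percentile(q,98,0))/2*1000).round(1),(np.ptp(q,0)*1000).round(0))
E
```

```text
((633.4, 49.2), (103.2, 77.0), np.float32(174.2), np.int32(882))
((624.5, -38.1), (103.2, 75.9), np.float32(174.2), np.int32(888))
wl [447.2  57.1  33.2] [35. 34. 51.]
ws [401.5 219.6  23.4] [22. 25. 31.]
thin [552.4 207.7  18.4] [94. 97. 23.]
thick [427.2 -68.7  23.4] [65. 96. 30.]
```

Emit:
step_arm(
  increments=[
    [[0.334, -0.582, -0.1, 0, 0, -0.457, 85], [0.334, -0.582, -0.1, 0, 0, -0.457, 85], [0.334, -0.582, -0.1, 0, 0, -0.457, 85], [0.334, -0.582, -0.1, 0, 0, -0.457, 85], [0.334, -0.582, -0.1, 0, 0, -0.457, 85], [0.334, -0.582, -0.1, 0, 0, -0.457, 85], [0.334, -0.582, -0.1, 0, 0, -0.457, 85], [0.334, -0.582, -0.1, 0, 0, -0.457, 85], [0.334, -0.582, -0.1, 0, 0, -0.457, 85], [0.334, -0.582, -0.1, 0, 0, -0.457, 85]],
  ],
  newtons=40,
)

```text
time: 0.93
eef_pos: [0.3144, 0.2854, 0.2019]
eef_rot: [-0.0, 0.429, 0.904, -0.0]
wrist_force: [0.1, -0.6, 1.2]
finger_gap: 0.998
gripper_force: 0.0
```

Emit:
step_arm(
  increments=[
    [[0.332, -0.58, -0.1, 0, 0, -0.457, 85], [0.332, -0.58, -0.1, 0, 0, -0.457, 85], [0.332, -0.58, -0.1, 0, 0, -0.457, 85], [0.332, -0.58, -0.1, 0, 0, -0.457, 85], [0.332, -0.58, -0.1, 0, 0, -0.457, 85], [0.332, -0.58, -0.1, 0, 0, -0.457, 70], [0.332, -0.58, -0.1, 0, 0, -0.457, 70], [0.332, -0.58, -0.1, 0, 0, -0.457, 70], [0.332, -0.58, -0.1, 0, 0, -0.457, 70], [0.332, -0.58, -0.1, 0, 0, -0.457, 70]],
  ],
)

```text
time: 1.77
eef_pos: [0.4473, 0.0534, 0.1619]
eef_rot: [-0.0, 0.657, 0.754, -0.0]
wrist_force: [0.9, 0.9, -0.4]
finger_gap: 0.82
gripper_force: 0.0
```

```bash
python3 -c "
from h import *
go(447,54,26,8)"
```

```text
at [447.3  53.4 161.9] psi 7.8 tilt [-0.0006  0.0002] t 1.7667
units [-0.007  0.014 -3.397] 0.028
```

Emit:
step_arm(
  increments=[
    [[0, 0, -0.6, 0, 0, 0.028, 70], [0, 0, -0.6, 0, 0, 0, 70], [0, 0, -0.6, 0, 0, 0, 70], [0, 0, -0.6, 0, 0, 0, 70], [0, 0, -0.5, 0, 0, 0, 70], [0, 0, -0.3, 0, 0, 0, 70], [0, 0, -0.2, 0, 0, 0, 70], [0, 0, 0, 0, 0, 0, 45], [0, 0, 0, 0, 0, 0, 30], [0, 0, 0, 0, 0, 0, 30]],
  ],
  newtons=40,
)

```text
time: 2.6
eef_pos: [0.4486, 0.0546, 0.0273]
eef_rot: [0.001, 0.655, 0.756, 0.001]
wrist_force: [0.9, 0.4, 10.2]
finger_gap: 0.405
gripper_force: 17.6
```

Emit:
step_arm(
  increments=[
    [[0, 0, 0, 0, 0, 0, 30], [0, 0, 0, 0, 0, 0, 30], [0, 0, 0, 0, 0, 0, 30], [0, 0, 0, 0, 0, 0, 30], [0, 0, 0.1, 0, 0, 0, 30], [0, 0, 0.2, 0, 0, 0, 30], [0, 0, 0.4, 0, 0, 0, 30], [0, 0, 0.6, 0, 0, 0, 30], [0, 0, 0.6, 0, 0, 0, 30], [0, 0, 0.6, 0, 0, 0, 30]],
  ],
)

```text
time: 3.43
eef_pos: [0.4453, 0.0548, 0.1269]
eef_rot: [-0.001, 0.655, 0.756, -0.001]
wrist_force: [0.5, 0.1, -5.6]
finger_gap: 0.396
gripper_force: 41.1
```

```bash
python3 -c "
from h import *
go(473.1,-343.1,100,8);print(ctrl.observe()['wrist_force'])"
```

```text
at [445.3  54.8 126.9] psi 8.2 tilt [-0.0036  0.0003] t 3.4333
units [ 0.695 -9.948 -0.672] -0.025
[ 0.50933945  0.09403573 -5.64147365]
```

Emit:
step_arm(
  increments=[
    [[0.035, -0.2, 0, 0, 0, 0, 30], [0.035, -0.4, 0, 0, 0, 0, 30], [0.035, -0.6, 0, 0, 0, 0, 30], [0.035, -0.6, 0, 0, 0, 0, 30], [0.035, -0.6, 0, 0, 0, 0, 30], [0.035, -0.6, 0, 0, 0, 0, 30], [0.035, -0.6, 0, 0, 0, 0, 30], [0.035, -0.6, 0, 0, 0, 0, 30], [0.035, -0.6, 0, 0, 0, 0, 30], [0.035, -0.6, 0, 0, 0, 0, 30]],
  ],
)

```text
time: 4.27
eef_pos: [0.4595, -0.1622, 0.1248]
eef_rot: [-0.002, 0.655, 0.756, -0.0]
wrist_force: [-0.1, 0.4, -5.1]
finger_gap: 0.396
gripper_force: 41.1
```

Emit:
step_arm(
  increments=[
    [[0.035, -0.6, 0, 0, 0, 0, 30], [0.035, -0.6, 0, 0, 0, 0, 30], [0.035, -0.6, 0, 0, 0, 0, 30], [0.035, -0.6, 0, 0, 0, 0, 30], [0.035, -0.6, 0, 0, 0, 0, 30], [0.035, -0.6, 0, 0, 0, 0, 30], [0.035, -0.5, 0, 0, 0, 0, 30], [0.035, -0.3, 0, 0, 0, 0, 30], [0.035, -0.15, 0, 0, 0, 0, 30], [0.035, 0, 0, 0, 0, 0, 30]],
  ],
)

```text
time: 5.1
eef_pos: [0.4744, -0.3439, 0.1252]
eef_rot: [-0.001, 0.656, 0.755, 0.0]
wrist_force: [-0.1, 0.5, -6.4]
finger_gap: 0.396
gripper_force: 41.1
```

```bash
python3 -c "
from h import *
go(473.1,-343.1,32,8);print(ctrl.observe()['wrist_force'])"
```

```text
at [ 474.4 -343.9  125.2] psi 8.1 tilt [-0.0014  0.0014] t 5.1
units [-0.032  0.02  -2.329] -0.012
[-0.08399603  0.51590879 -6.42028184]
```

Emit:
step_arm(
  increments=[
    [[-0.03, 0, -0.3, 0, 0, 0, 30], [0, 0.02, -0.5, 0, 0, 0, 30], [0, 0, -0.5, 0, 0, 0, 30], [0, 0, -0.4, 0, 0, 0, 30], [0, 0, -0.25, 0, 0, 0, 30], [0, 0, -0.15, 0, 0, 0, 30], [0, 0, -0.1, 0, 0, 0, 30], [0, 0, -0.05, 0, 0, 0, 30], [0, 0, -0.03, 0, 0, 0, 30], [0, 0, -0.02, 0, 0, 0, 30]],
  ],
)

```text
time: 5.93
eef_pos: [0.4743, -0.3429, 0.035]
eef_rot: [0.001, 0.655, 0.756, -0.0]
wrist_force: [0.9, 0.3, -5.2]
finger_gap: 0.393
gripper_force: 41.1
```

```bash
python3 -c "
from h import *
go(473.1,-343.1,31,8);print(ctrl.observe()['wrist_force'])"
```

```text
at [ 474.3 -342.9   35. ] psi 8.2 tilt [ 0.001 -0.001] t 5.9333
units [-0.031 -0.006 -0.1  ] -0.025
[ 0.91324244  0.26395552 -5.23724263]
```

Emit:
step_arm(
  increments=[
    [[0, 0, -0.03, 0, 0, 0, 30], [0, 0, -0.02, 0, 0, 0, 30], [0, 0, 0, 0, 0, 0, 30], [0, 0, 0, 0, 0, 0, 30], [0, 0, 0, 0, 0, 0, 30], [0, 0, 0, 0, 0, 0, 30], [0, 0, 0, 0, 0, 0, 30], [0, 0, 0, 0, 0, 0, 30], [0, 0, 0, 0, 0, 0, 30], [0, 0, 0, 0, 0, 0, 30]],
  ],
)

```text
time: 6.77
eef_pos: [0.4739, -0.3425, 0.0323]
eef_rot: [-0.0, 0.655, 0.756, 0.0]
wrist_force: [0.4, 0.3, -5.4]
finger_gap: 0.398
gripper_force: 41.1
```

Emit:
step_arm(
  increments=[
    [[0, 0, -0.02, 0, 0, 0, 30], [0, 0, -0.02, 0, 0, 0, 30], [0, 0, 0, 0, 0, 0, 30], [0, 0, 0, 0, 0, 0, 30], [0, 0, 0, 0, 0, 0, 30], [0, 0, 0, 0, 0, 0, 36], [0, 0, 0, 0, 0, 0, 40], [0, 0, 0, 0, 0, 0, 45], [0, 0, 0, 0, 0, 0, 50], [0, 0, 0, 0, 0, 0, 50]],
  ],
)

```text
time: 7.6
eef_pos: [0.474, -0.3427, 0.0306]
eef_rot: [0.0, 0.655, 0.756, -0.0]
wrist_force: [-0.3, 0.7, -0.6]
finger_gap: 0.584
gripper_force: 0.0
```

Emit:
step_arm(
  increments=[
    [[0, 0, 0, 0, 0, 0, 60], [0, 0, 0.1, 0, 0, 0, 60], [0, 0, 0.2, 0, 0, 0, 60], [0, 0, 0.4, 0, 0, 0, 60], [0, 0, 0.6, 0, 0, 0, 60], [0, 0, 0.6, 0, 0, 0, 60], [0, 0, 0.6, 0, 0, 0, 60], [0, 0, 0.3, 0, 0, 0, 60], [0, 0, 0, 0, 0, 0, 60], [0, 0, 0, 0, 0, 0, 60]],
  ],
)

```text
time: 8.43
eef_pos: [0.4742, -0.3429, 0.1438]
eef_rot: [0.001, 0.655, 0.756, -0.0]
wrist_force: [-0.1, -0.7, -0.2]
finger_gap: 0.701
gripper_force: 0.0
```

```bash
python3 -c "
from h import *
go(401,217.5,20,8);print(ctrl.observe()['wrist_force'])"
```

```text
at [ 474.2 -342.9  143.8] psi 8.2 tilt [ 0.0016 -0.0017] t 8.4333
units [-1.831 14.009 -3.096] -0.024
[-0.07613974 -0.65602315 -0.21042998]
```

Emit:
step_arm(
  increments=[
    [[-0.09, 0.5, 0, 0, 0, 0, 60], [-0.09, 0.8, 0, 0, 0, 0, 60], [-0.09, 0.8, 0, 0, 0, 0, 60], [-0.09, 0.8, 0, 0, 0, 0, 60], [-0.09, 0.8, 0, 0, 0, 0, 60], [-0.09, 0.8, 0, 0, 0, 0, 60], [-0.09, 0.8, 0, 0, 0, 0, 60], [-0.09, 0.8, 0, 0, 0, 0, 60], [-0.09, 0.8, 0, 0, 0, 0, 60], [-0.09, 0.8, 0, 0, 0, 0, 60]],
  ],
)

```text
time: 9.27
eef_pos: [0.4364, -0.0328, 0.1414]
eef_rot: [-0.001, 0.655, 0.756, -0.0]
wrist_force: [0.5, 1.3, 0.3]
finger_gap: 0.704
gripper_force: 0.0
```

Emit:
step_arm(
  increments=[
    [[-0.09, 0.8, 0, 0, 0, 0, 60], [-0.09, 0.8, 0, 0, 0, 0, 60], [-0.09, 0.8, 0, 0, 0, 0, 60], [-0.09, 0.8, 0, 0, 0, 0, 60], [-0.09, 0.8, 0, 0, 0, 0, 60], [-0.09, 0.8, 0, 0, 0, 0, 60], [-0.09, 0.8, 0, 0, 0, 0, 60], [-0.09, 0.5, 0, 0, 0, 0, 60], [-0.09, 0.2, 0, 0, 0, 0, 60], [-0.09, 0, 0, 0, 0, 0, 60]],
  ],
)

```text
time: 10.1
eef_pos: [0.4007, 0.2186, 0.1416]
eef_rot: [-0.001, 0.654, 0.757, -0.001]
wrist_force: [-0.2, -0.3, 0.1]
finger_gap: 0.704
gripper_force: 0.0
```

Run:
```python
from h import *
go(401,217.5,20,8)
f=grab("top"); P=cloud(f); Z=P[...,2]; m=win(Z.shape,358,195,412,243)&(Z>.03); print("wl",m.sum(),(P[m].mean(0)*1000).round(1),P[m][:,2].max())
```

```text
at [400.7 218.6 141.6] psi 8.3 tilt [-0.0022 -0.0005] t 10.1
units [ 0.008 -0.026 -3.04 ] -0.047
wl 146 [ 462.7 -327.3  107.2] 1.1785097986325905
```

Emit:
step_arm(
  increments=[
    [[0, -0.02, -0.6, 0, 0, -0.04, 60], [0, 0, -0.6, 0, 0, 0, 55], [0, 0, -0.6, 0, 0, 0, 50], [0, 0, -0.5, 0, 0, 0, 50], [0, 0, -0.4, 0, 0, 0, 50], [0, 0, -0.2, 0, 0, 0, 50], [0, 0, -0.14, 0, 0, 0, 50], [0, 0, 0, 0, 0, 0, 40], [0, 0, 0, 0, 0, 0, 30], [0, 0, 0, 0, 0, 0, 18]],
  ],
  newtons=30,
)

```text
time: 10.98
eef_pos: [0.4026, 0.2166, 0.022]
eef_rot: [0.0, 0.657, 0.754, 0.001]
wrist_force: [-0.9, -1.6, 3.5]
finger_gap: 0.243
gripper_force: 29.1
```

Emit:
step_arm(
  increments=[
    [[0, 0, 0, 0, 0, 0, 16], [0, 0, 0, 0, 0, 0, 16], [0, 0, 0, 0, 0, 0, 16], [0, 0, 0, 0, 0, 0, 16], [0, 0, 0, 0, 0, 0, 16], [0, 0, 0, 0, 0, 0, 16], [0, 0, 0.2, 0, 0, 0, 16], [0, 0, 0.5, 0, 0, 0, 16], [0, 0, 0.8, 0, 0, 0, 16], [0, 0, 0.8, 0, 0, 0, 16]],
  ],
)

```text
time: 11.82
eef_pos: [0.4007, 0.2166, 0.1138]
eef_rot: [-0.001, 0.657, 0.754, -0.001]
wrist_force: [0.6, 0.3, -0.9]
finger_gap: 0.247
gripper_force: 29.6
```

```bash
python3 -c "
from h import *
go(481.3,-401.5,105,8);print(ctrl.observe()['wrist_force'])"
```

```text
at [400.7 216.6 113.8] psi 7.9 tilt [-0.0028 -0.0004] t 11.8167
units [  2.016 -15.452  -0.22 ] 0.015
[ 0.6248583   0.25757418 -0.94364936]
```

Emit:
step_arm(
  increments=[
    [[0.1, -0.3, 0.05, 0, 0, 0, 16], [0.1, -0.6, 0.05, 0, 0, 0, 16], [0.1, -0.85, 0.05, 0, 0, 0, 16], [0.1, -0.85, 0, 0, 0, 0, 16], [0.1, -0.85, 0, 0, 0, 0, 16], [0.1, -0.85, 0, 0, 0, 0, 16], [0.1, -0.85, 0, 0, 0, 0, 16], [0.1, -0.85, 0, 0, 0, 0, 16], [0.1, -0.85, 0, 0, 0, 0, 16], [0.1, -0.85, 0, 0, 0, 0, 16]],
  ],
)

```text
time: 12.65
eef_pos: [0.4417, -0.0928, 0.1197]
eef_rot: [0.0, 0.657, 0.754, 0.0]
wrist_force: [1.3, 1.0, -0.9]
finger_gap: 0.24
gripper_force: 29.6
```

Emit:
step_arm(
  increments=[
    [[0.1, -0.85, 0, 0, 0, 0, 16], [0.1, -0.85, 0, 0, 0, 0, 16], [0.1, -0.85, 0, 0, 0, 0, 16], [0.1, -0.85, 0, 0, 0, 0, 16], [0.1, -0.85, 0, 0, 0, 0, 16], [0.1, -0.85, 0, 0, 0, 0, 16], [0.1, -0.85, 0, 0, 0, 0, 16], [0.1, -0.85, 0, 0, 0, 0, 16], [0.1, -0.6, 0, 0, 0, 0, 16], [0.1, -0.35, 0, 0, 0, 0, 16]],
  ],
)

```text
time: 13.48
eef_pos: [0.4818, -0.4045, 0.1194]
eef_rot: [0.001, 0.657, 0.753, -0.0]
wrist_force: [1.5, -0.2, -0.8]
finger_gap: 0.248
gripper_force: 29.6
```

```bash
python3 -c "
from h import *
f=grab('top');go(481.3,-401.5,28,8);print(ctrl.observe()['wrist_force'])"
```

```text
at [ 482.4 -406.3  119.4] psi 7.7 tilt [ 0.0016 -0.003 ] t 13.5333
units [-0.029  0.119 -2.285] 0.037
[ 1.36957543 -2.37467719 -0.49029785]
```

Emit:
step_arm(
  increments=[
    [[0, 0, -0.2, 0, 0, 0, 16], [0, 0, -0.4, 0, 0, 0, 16], [0, 0, -0.5, 0, 0, 0, 16], [0, 0, -0.5, 0, 0, 0, 16], [0, 0, -0.4, 0, 0, 0, 16], [0, 0, -0.2, 0, 0, 0, 16], [0, 0, -0.05, 0, 0, 0, 16], [0, 0, 0, 0, 0, 0, 16], [0, 0, 0, 0, 0, 0, 16], [0, 0, 0, 0, 0, 0, 16]],
  ],
)

```text
time: 14.37
eef_pos: [0.4826, -0.4018, 0.0304]
eef_rot: [0.001, 0.657, 0.754, -0.0]
wrist_force: [0.9, 0.2, -1.1]
finger_gap: 0.244
gripper_force: 29.6
```

```bash
python3 -c "
from h import *
go(481.3,-401.5,25.5,8);print(ctrl.observe()['wrist_force'])"
```

```text
at [ 482.6 -401.8   30.4] psi 7.9 tilt [ 0.0015 -0.0017] t 14.3667
units [-0.032  0.007 -0.123] 0.013
[ 0.85316493  0.17353198 -1.11212327]
```

Emit:
step_arm(
  increments=[
    [[-0.02, 0, -0.04, 0, 0, 0, 16], [0, 0, -0.03, 0, 0, 0, 16], [0, 0, -0.02, 0, 0, 0, 16], [0, 0, -0.02, 0, 0, 0, 16], [0, 0, -0.02, 0, 0, 0, 16], [0, 0, 0, 0, 0, 0, 16], [0, 0, 0, 0, 0, 0, 16], [0, 0, 0, 0, 0, 0, 16], [0, 0, 0, 0, 0, 0, 16], [0, 0, 0, 0, 0, 0, 16]],
  ],
)

```text
time: 15.2
eef_pos: [0.4812, -0.4016, 0.026]
eef_rot: [0.001, 0.657, 0.754, -0.0]
wrist_force: [-3.2, 2.2, 11.7]
finger_gap: 0.243
gripper_force: 30.9
```

Contact with the floor, so I'm releasing.

Emit:
step_arm(
  increments=[
    [[0, 0, 0.01, 0, 0, 0, 16], [0, 0, 0, 0, 0, 0, 20], [0, 0, 0, 0, 0, 0, 24], [0, 0, 0, 0, 0, 0, 28], [0, 0, 0, 0, 0, 0, 32], [0, 0, 0, 0, 0, 0, 36], [0, 0, 0, 0, 0, 0, 40], [0, 0, 0, 0, 0, 0, 40], [0, 0, 0.1, 0, 0, 0, 40], [0, 0, 0.3, 0, 0, 0, 40]],
  ],
)

```text
time: 16.03
eef_pos: [0.4801, -0.4002, 0.039]
eef_rot: [-0.002, 0.657, 0.754, 0.0]
wrist_force: [-0.7, 0.5, -0.6]
finger_gap: 0.467
gripper_force: 0.0
```

Emit:
step_arm(
  increments=[
    [[0, 0, 0.6, 0, 0, 0, 40], [0, 0, 0.8, 0, 0, 0, 40], [0, 0, 0.8, 0, 0, 0, 40], [0, 0, 0.4, 0, 0, 0, 60], [0, 0.6, 0, 0, 0, 0, 85], [0, 0.9, 0, 0, 0, 0, 85], [0, 0.9, 0, 0, 0, 0, 85], [0, 0.9, 0, 0, 0, 0, 85], [0, 0.9, 0, 0, 0, 0, 85], [0, 0.9, 0, 0, 0, 0, 85]],
  ],
)

```text
time: 16.87
eef_pos: [0.481, -0.1959, 0.1455]
eef_rot: [0.001, 0.657, 0.754, 0.0]
wrist_force: [0.5, -0.4, -0.1]
finger_gap: 0.996
gripper_force: 0.0
```

Run:
```python
from h import *
f=grab('top');im=f['image'];P=cloud(f);Z=P[...,2]
cv2.imwrite("pics/w.png",cv2.resize(im[190:260,345:430],None,fx=7,fy=7,interpolation=cv2.INTER_CUBIC))
b,g,r=[im[...,i].astype(int) for i in range(3)]
go(552,207.5,20,4.2)
```

```text
at [ 479.8 -189.1  145.2] psi 8.0 tilt [-0.0009  0.0047] t 16.9167
units [ 1.805  9.914 -3.129] -0.553
```

View pics/w.png

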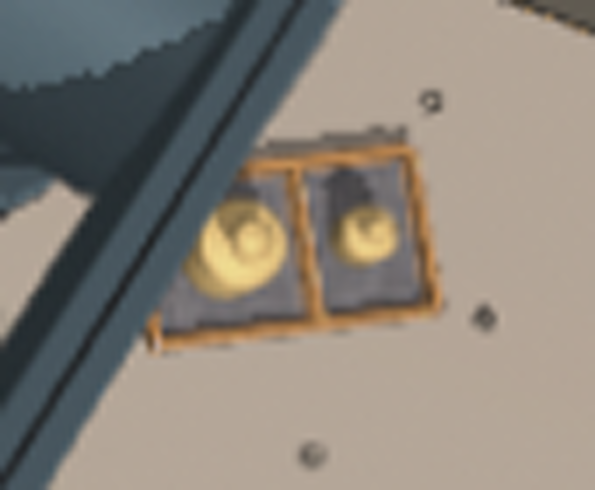

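The crop shows both weights upright: the large one (245,240) in the wide bay and the small one (368,235) in the narrow bay. Next is the thin pack.

Emit:
step_arm(
  increments=[
    [[0.125, 0.4, 0, 0, 0, -0.055, 85], [0.125, 0.7, 0, 0, 0, -0.055, 85], [0.125, 0.78, 0, 0, 0, -0.055, 85], [0.125, 0.78, 0, 0, 0, -0.055, 85], [0.125, 0.78, 0, 0, 0, -0.055, 85], [0.125, 0.78, 0, 0, 0, -0.055, 85], [0.125, 0.78, 0, 0, 0, -0.055, 85], [0.125, 0.78, 0, 0, 0, -0.055, 85], [0.125, 0.78, 0, 0, 0, -0.055, 85], [0.125, 0.78, 0, 0, 0, -0.055, 85]],
  ],
)

```text
time: 17.75
eef_pos: [0.5315, 0.0977, 0.1456]
eef_rot: [0.001, 0.681, 0.732, 0.0]
wrist_force: [1.1, -0.2, 0.3]
finger_gap: 0.999
gripper_force: 0.0
```

Emit:
step_arm(
  increments=[
    [[0.125, 0.78, 0, 0, 0, 0, 85], [0.125, 0.78, 0, 0, 0, 0, 85], [0.125, 0.78, 0, 0, 0, 0, 85], [0.125, 0.36, 0, 0, 0, 0, 85], [0.02, 0.1, 0, 0, 0, 0, 85], [0, 0, -0.4, 0, 0, 0, 85], [0, 0, -0.5, 0, 0, 0, 85], [0, 0, -0.4, 0, 0, 0, 85], [0, 0, -0.2, 0, 0, 0, 85], [0, 0, 0, 0, 0, 0, 85]],
  ],
)

```text
time: 18.58
eef_pos: [0.5507, 0.2069, 0.0827]
eef_rot: [-0.001, 0.682, 0.732, -0.002]
wrist_force: [0.7, 0.4, 0.8]
finger_gap: 0.996
gripper_force: 0.0
```

```bash
python3 -c "
from h import *
go(552,207.5,19,4.2);print(ctrl.observe()['wrist_force'])"
```

```text
at [550.7 206.9  82.7] psi 4.1 tilt [-0.0038 -0.001 ] t 18.5833
units [ 0.032  0.016 -1.592] 0.021
[0.68396185 0.42430994 0.75661948]
```

Emit:
step_arm(
  increments=[
    [[0.03, 0.02, -0.4, 0, 0, 0, 85], [0, 0, -0.4, 0, 0, 0, 85], [0, 0, -0.4, 0, 0, 0, 85], [0, 0, -0.2, 0, 0, 0, 85], [0, 0, -0.1, 0, 0, 0, 85], [0, 0, -0.08, 0, 0, 0, 85], [0, 0, 0, 0, 0, 0, 75], [0, 0, 0, 0, 0, 0, 65], [0, 0, 0, 0, 0, 0, 58], [0, 0, 0, 0, 0, 0, 50]],
  ],
  newtons=25,
)

```text
time: 19.42
eef_pos: [0.5539, 0.2092, 0.0223]
eef_rot: [0.001, 0.681, 0.732, 0.001]
wrist_force: [-0.4, -1.2, 1.1]
finger_gap: 0.634
gripper_force: 26.4
```

Emit:
step_arm(
  increments=[
    [[0, 0, 0, 0, 0, 0, 48], [0, 0, 0, 0, 0, 0, 48], [0, 0, 0, 0, 0, 0, 48], [0, 0, 0, 0, 0, 0, 48], [0, 0, 0, 0, 0, 0, 48], [0, 0, 0.1, 0, 0, 0, 48], [0, 0, 0.3, 0, 0, 0, 48], [0, 0, 0.5, 0, 0, 0, 48], [0, 0, 0.5, 0, 0, 0, 48], [0, 0, 0.4, 0, 0, 0, 48]],
  ],
)

```text
time: 20.25
eef_pos: [0.5533, 0.2092, 0.095]
eef_rot: [0.0, 0.681, 0.732, 0.0]
wrist_force: [1.0, 0.8, -0.8]
finger_gap: 0.639
gripper_force: 26.8
```

```bash
python3 -c "
from h import *
f=grab('side');cv2.imwrite('pics/p1.png',cv2.resize(f['image'][150:350,150:400],None,fx=2.4,fy=2.4))
go(633.4,49.3,60,84.2);print(ctrl.observe()['wrist_force'])"
```

```text
at [555.2 209.6  98.3] psi 4.1 tilt [0.0062 0.0011] t 20.3
units [ 1.954 -4.008 -0.958] 11.646
[ 0.39518194 -0.10894698  1.41245592]
```

View pics/p1.png

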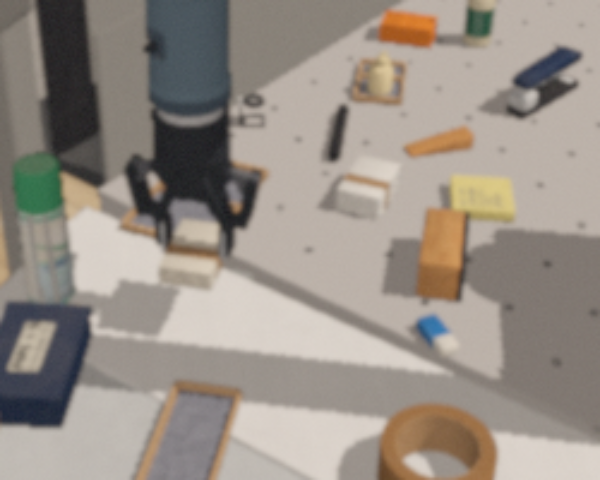

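The side view shows the thin pack held level in the jaws at (190,255).

Emit:
step_arm(
  increments=[
    [[0.13, -0.267, 0, 0, 0, 0.4, 48], [0.13, -0.267, 0, 0, 0, 0.7, 48], [0.13, -0.267, 0, 0, 0, 0.8, 48], [0.13, -0.267, 0, 0, 0, 0.8, 48], [0.13, -0.267, 0, 0, 0, 0.8, 48], [0.13, -0.267, 0, 0, 0, 0.8, 48], [0.13, -0.267, 0, 0, 0, 0.8, 48], [0.13, -0.267, 0, 0, 0, 0.8, 48], [0.13, -0.267, 0, 0, 0, 0.8, 48], [0.13, -0.267, 0, 0, 0, 0.8, 48]],
  ],
)

```text
time: 21.13
eef_pos: [0.605, 0.1018, 0.0929]
eef_rot: [-0.0, 0.293, 0.956, -0.0]
wrist_force: [0.3, 0.1, -1.6]
finger_gap: 0.631
gripper_force: 26.8
```

Emit:
step_arm(
  increments=[
    [[0.13, -0.267, 0, 0, 0, 0.8, 48], [0.13, -0.267, 0, 0, 0, 0.8, 48], [0.13, -0.267, 0, 0, 0, 0.8, 48], [0.13, -0.267, 0, 0, 0, 0.8, 48], [0.13, -0.267, 0, 0, 0, 0.75, 48], [0, 0, 0, 0, 0, 0, 48], [0, 0, 0, 0, 0, 0, 48], [0, 0, -0.2, 0, 0, 0, 48], [0, 0, -0.3, 0, 0, 0, 48], [0, 0, -0.2, 0, 0, 0, 48]],
  ],
)

```text
time: 21.97
eef_pos: [0.63, 0.0497, 0.0634]
eef_rot: [-0.001, 0.063, 0.998, 0.0]
wrist_force: [-0.4, 0.3, -0.9]
finger_gap: 0.636
gripper_force: 26.8
```

```bash
python3 -c "
from h import *
go(633.4,49.3,27,84.2);print(ctrl.observe()['wrist_force'])"
```

```text
at [630.   49.7  63.4] psi 82.8 tilt [-0.0018  0.0003] t 21.9667
units [ 0.085 -0.01  -0.909] 0.202
[-0.39182477  0.29506792 -0.90261685]
```

Emit:
step_arm(
  increments=[
    [[0.08, -0.01, -0.3, 0, 0, 0.2, 48], [0, 0, -0.3, 0, 0, 0, 48], [0, 0, -0.15, 0, 0, 0, 48], [0, 0, -0.06, 0, 0, 0, 48], [0, 0, -0.03, 0, 0, 0, 48], [0, 0, -0.03, 0, 0, 0, 48], [0, 0, 0, 0, 0, 0, 48], [0, 0, 0, 0, 0, 0, 48], [0, 0, 0, 0, 0, 0, 48], [0, 0, 0, 0, 0, 0, 48]],
  ],
)

```text
time: 22.8
eef_pos: [0.6346, 0.0484, 0.0308]
eef_rot: [0.0, 0.051, 0.999, -0.0]
wrist_force: [0.1, 0.2, 0.3]
finger_gap: 0.629
gripper_force: 26.8
```

```bash
python3 -c "
from h import *
go(633.4,49.3,25,84.2);print(ctrl.observe()['wrist_force'])"
```

```text
at [634.6  48.4  30.8] psi 84.2 tilt [ 0.0009 -0.0001] t 22.8
units [-0.03   0.022 -0.146] -0.001
[0.0870481  0.19059061 0.2627848 ]
```

Emit:
step_arm(
  increments=[
    [[-0.02, 0.02, -0.05, 0, 0, 0, 48], [0, 0, -0.04, 0, 0, 0, 48], [0, 0, -0.02, 0, 0, 0, 48], [0, 0, -0.02, 0, 0, 0, 48], [0, 0, -0.01, 0, 0, 0, 48], [0, 0, 0, 0, 0, 0, 48], [0, 0, 0, 0, 0, 0, 48], [0, 0, 0, 0, 0, 0, 48], [0, 0, 0, 0, 0, 0, 48], [0, 0, 0, 0, 0, 0, 48]],
  ],
)

```text
time: 23.63
eef_pos: [0.6334, 0.0494, 0.0263]
eef_rot: [0.0, 0.05, 0.999, 0.0]
wrist_force: [-4.0, -0.0, 11.5]
finger_gap: 0.631
gripper_force: 27.9
```

Emit:
step_arm(
  increments=[
    [[0, 0, 0.01, 0, 0, 0, 50], [0, 0, 0, 0, 0, 0, 56], [0, 0, 0, 0, 0, 0, 60], [0, 0, 0, 0, 0, 0, 64], [0, 0, 0, 0, 0, 0, 68], [0, 0, 0, 0, 0, 0, 70], [0, 0, 0, 0, 0, 0, 70], [0, 0, 0.1, 0, 0, 0, 70], [0, 0, 0.3, 0, 0, 0, 70], [0, 0, 0.5, 0, 0, 0, 70]],
  ],
)

```text
time: 24.47
eef_pos: [0.632, 0.0494, 0.0601]
eef_rot: [-0.002, 0.051, 0.999, 0.0]
wrist_force: [0.6, 0.2, -0.5]
finger_gap: 0.819
gripper_force: 0.0
```

```bash
python3 -c "
from h import *
go(427,-68.2,90,-5.2);print(ctrl.observe()['wrist_force'])"
```

```text
at [632.   49.4  60.1] psi 84.2 tilt [-0.0042  0.0004] t 24.4667
units [-5.124 -2.94   0.748] -13.004
[ 0.63431855  0.21970429 -0.50297841]
```

Emit:
step_arm(
  increments=[
    [[0, 0, 0.7, 0, 0, 0, 85], [-0.285, -0.163, 0.4, 0, 0, -0.722, 85], [-0.285, -0.163, 0, 0, 0, -0.722, 85], [-0.285, -0.163, 0, 0, 0, -0.722, 85], [-0.285, -0.163, 0, 0, 0, -0.722, 85], [-0.285, -0.163, 0, 0, 0, -0.722, 85], [-0.285, -0.163, 0, 0, 0, -0.722, 85], [-0.285, -0.163, 0, 0, 0, -0.722, 85], [-0.285, -0.163, 0, 0, 0, -0.722, 85], [-0.285, -0.163, 0, 0, 0, -0.722, 85]],
  ],
)

```text
time: 25.3
eef_pos: [0.5307, -0.0098, 0.1064]
eef_rot: [0.001, 0.428, 0.904, 0.0]
wrist_force: [-0.2, -0.5, -0.3]
finger_gap: 0.997
gripper_force: 0.0
```

Emit:
step_arm(
  increments=[
    [[-0.285, -0.163, 0, 0, 0, -0.722, 85], [-0.285, -0.163, 0, 0, 0, -0.722, 85], [-0.285, -0.163, 0, 0, 0, -0.722, 85], [-0.285, -0.163, 0, 0, 0, -0.722, 85], [-0.285, -0.163, 0, 0, 0, -0.722, 85], [-0.285, -0.163, 0, 0, 0, -0.722, 85], [-0.285, -0.163, 0, 0, 0, -0.722, 85], [-0.285, -0.163, 0, 0, 0, -0.722, 85], [-0.285, -0.163, 0, 0, 0, -0.722, 85], [0, 0, 0, 0, 0, 0, 85]],
  ],
)

```text
time: 26.13
eef_pos: [0.4268, -0.0686, 0.106]
eef_rot: [0.0, 0.74, 0.673, -0.0]
wrist_force: [0.7, -0.3, -0.6]
finger_gap: 0.998
gripper_force: 0.0
```

Run:
```python
from h import *
f=grab('top');im=f['image'];P=cloud(f);Z=P[...,2]
cv2.imwrite("pics/c.png",cv2.resize(im[135:225,215:305],None,fx=6,fy=6,interpolation=cv2.INTER_CUBIC))
go(427,-68.2,22,-5.2)
print(rect(f,win(Z.shape,222,145,262,200)&(Z>.018)&(Z<.045),.027))
```

```text
at [428.1 -68.5 106.1] psi -5.2 tilt [ 0.0011 -0.0005] t 26.1833
units [-0.027  0.008 -2.102] -0.006
((633.0, 51.1), (86.4, 57.0), np.float32(174.4), np.int32(561))
```

View pics/c.png

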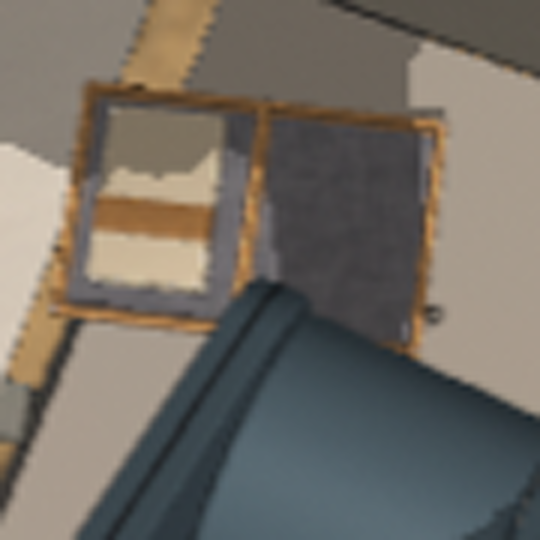

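The thin pack lies flat and centred in the left (+y) bay at (155,205), and the right bay is free. Next is the thick pack.

Emit:
step_arm(
  increments=[
    [[-0.01, 0, -0.3, 0, 0, 0, 85], [0, 0, -0.5, 0, 0, 0, 85], [0, 0, -0.5, 0, 0, 0, 85], [0, 0, -0.4, 0, 0, 0, 85], [0, 0, -0.2, 0, 0, 0, 85], [0, 0, -0.1, 0, 0, 0, 85], [0, 0, -0.05, 0, 0, 0, 85], [0, 0, 0, 0, 0, 0, 75], [0, 0, 0, 0, 0, 0, 65], [0, 0, 0, 0, 0, 0, 58]],
  ],
  newtons=25,
)

```text
time: 27.02
eef_pos: [0.4286, -0.0683, 0.0239]
eef_rot: [0.001, 0.738, 0.675, 0.0]
wrist_force: [0.7, 0.3, 0.4]
finger_gap: 0.679
gripper_force: 0.0
```

Emit:
step_arm(
  increments=[
    [[0, 0, 0, 0, 0, 0, 50], [0, 0, 0, 0, 0, 0, 48], [0, 0, 0, 0, 0, 0, 48], [0, 0, 0, 0, 0, 0, 48], [0, 0, 0, 0, 0, 0, 48], [0, 0, 0, 0, 0, 0, 48], [0, 0, 0, 0, 0, 0, 48], [0, 0, 0.1, 0, 0, 0, 48], [0, 0, 0.3, 0, 0, 0, 48], [0, 0, 0.5, 0, 0, 0, 48]],
  ],
)

```text
time: 27.85
eef_pos: [0.4263, -0.0675, 0.0584]
eef_rot: [-0.002, 0.738, 0.675, -0.001]
wrist_force: [0.1, 0.2, -1.6]
finger_gap: 0.635
gripper_force: 27.1
```

```bash
python3 -c "
from h import *
go(624.5,-38.1,100,84.2);print(ctrl.observe()['wrist_force'])"
```

```text
at [426.3 -67.5  58.4] psi -5.1 tilt [-0.0038  0.0016] t 27.85
units [4.955 0.734 1.041] 12.995
[ 0.13800175  0.1797491  -1.59645971]
```

Emit:
step_arm(
  increments=[
    [[0, 0, 0.6, 0, 0, 0.3, 48], [0.27, 0.04, 0.4, 0, 0, 0.7, 48], [0.27, 0.04, 0, 0, 0, 0.7, 48], [0.27, 0.04, 0, 0, 0, 0.7, 48], [0.27, 0.04, 0, 0, 0, 0.7, 48], [0.27, 0.04, 0, 0, 0, 0.7, 48], [0.27, 0.04, 0, 0, 0, 0.7, 48], [0.27, 0.04, 0, 0, 0, 0.7, 48], [0.27, 0.04, 0, 0, 0, 0.7, 48], [0.27, 0.04, 0, 0, 0, 0.7, 48]],
  ],
)

```text
time: 28.68
eef_pos: [0.5253, -0.0535, 0.0992]
eef_rot: [-0.0, 0.419, 0.908, -0.0]
wrist_force: [-0.1, 0.1, -1.2]
finger_gap: 0.633
gripper_force: 27.2
```

Emit:
step_arm(
  increments=[
    [[0.27, 0.04, 0, 0, 0, 0.7, 48], [0.27, 0.04, 0, 0, 0, 0.7, 48], [0.27, 0.04, 0, 0, 0, 0.7, 48], [0.27, 0.04, 0, 0, 0, 0.7, 48], [0.27, 0.04, 0, 0, 0, 0.7, 48], [0.27, 0.04, 0, 0, 0, 0.7, 48], [0.27, 0.04, 0, 0, 0, 0.7, 48], [0.27, 0.04, 0, 0, 0, 0.7, 48], [0.27, 0.04, 0, 0, 0, 0.7, 48], [0.07, 0, 0, 0, 0, 0.1, 48]],
  ],
)

```text
time: 29.52
eef_pos: [0.6263, -0.0391, 0.0992]
eef_rot: [0.0, 0.048, 0.999, 0.0]
wrist_force: [0.1, -1.1, -0.3]
finger_gap: 0.636
gripper_force: 27.2
```

Emit:
step_arm(
  increments=[
    [[0, 0, 0, 0, 0, 0, 48], [0, 0, -0.2, 0, 0, 0, 48], [0, 0, -0.4, 0, 0, 0, 48], [0, 0, -0.4, 0, 0, 0, 48], [0, 0, -0.3, 0, 0, 0, 48], [0, 0, -0.2, 0, 0, 0, 48], [0, 0, -0.1, 0, 0, 0, 48], [0, 0, 0, 0, 0, 0, 48], [0, 0, 0, 0, 0, 0, 48], [0, 0, 0, 0, 0, 0, 48]],
  ],
)

```text
time: 30.35
eef_pos: [0.6257, -0.0394, 0.0359]
eef_rot: [0.001, 0.05, 0.999, -0.0]
wrist_force: [-0.1, 0.4, -0.5]
finger_gap: 0.639
gripper_force: 27.2
```

```bash
python3 -c "
from h import *
go(624.5,-38.1,28,84.2);print(ctrl.observe()['wrist_force'])"
```

```text
at [625.7 -39.4  35.9] psi 84.2 tilt [ 0.0014 -0.0003] t 30.35
units [-0.03   0.033 -0.197] -0.004
[-0.05827222  0.37440961 -0.52736839]
```

Emit:
step_arm(
  increments=[
    [[-0.02, 0.03, -0.08, 0, 0, 0, 48], [0, 0, -0.05, 0, 0, 0, 48], [0, 0, -0.03, 0, 0, 0, 48], [0, 0, -0.02, 0, 0, 0, 48], [0, 0, -0.02, 0, 0, 0, 48], [0, 0, 0, 0, 0, 0, 48], [0, 0, 0, 0, 0, 0, 48], [0, 0, 0, 0, 0, 0, 48], [0, 0, 0, 0, 0, 0, 48], [0, 0, 0, 0, 0, 0, 48]],
  ],
)

```text
time: 31.18
eef_pos: [0.6242, -0.038, 0.028]
eef_rot: [0.0, 0.05, 0.999, -0.0]
wrist_force: [-2.8, 0.7, 6.2]
finger_gap: 0.638
gripper_force: 27.9
```

Emit:
step_arm(
  increments=[
    [[0, 0, 0, 0, 0, 0, 50], [0, 0, 0, 0, 0, 0, 56], [0, 0, 0, 0, 0, 0, 60], [0, 0, 0, 0, 0, 0, 64], [0, 0, 0, 0, 0, 0, 68], [0, 0, 0, 0, 0, 0, 68], [0, 0, 0, 0, 0, 0, 68], [0, 0, 0.1, 0, 0, 0, 68], [0, 0, 0.4, 0, 0, 0, 68], [0, 0, 0.6, 0, 0, 0, 68]],
  ],
)

```text
time: 32.02
eef_pos: [0.6224, -0.0377, 0.0693]
eef_rot: [-0.003, 0.05, 0.999, 0.0]
wrist_force: [-0.4, 0.1, 0.1]
finger_gap: 0.799
gripper_force: 0.0
```

```bash
python3 -c "
from h import *
go(497.5,-199,100,8);print(ctrl.observe()['wrist_force'])"
```

```text
at [622.4 -37.7  69.3] psi 84.2 tilt [-0.0053  0.0013] t 32.0167
units [-3.122 -4.032  0.767] -11.087
[-0.38293277  0.08860931  0.11458287]
```

Emit:
step_arm(
  increments=[
    [[0, 0, 0.6, 0, 0, 0, 70], [-0.198, -0.252, 0.4, 0, 0, -0.693, 50], [-0.198, -0.252, 0, 0, 0, -0.693, 50], [-0.198, -0.252, 0, 0, 0, -0.693, 50], [-0.198, -0.252, 0, 0, 0, -0.693, 50], [-0.198, -0.252, 0, 0, 0, -0.693, 50], [-0.198, -0.252, 0, 0, 0, -0.693, 50], [-0.198, -0.252, 0, 0, 0, -0.693, 50], [-0.198, -0.252, 0, 0, 0, -0.693, 50], [-0.198, -0.252, 0, 0, 0, -0.693, 50]],
  ],
)

```text
time: 32.85
eef_pos: [0.5527, -0.1293, 0.1115]
eef_rot: [0.0, 0.414, 0.91, -0.0]
wrist_force: [-0.3, 0.4, 0.3]
finger_gap: 0.587
gripper_force: 0.0
```

Emit:
step_arm(
  increments=[
    [[-0.198, -0.252, 0, 0, 0, -0.693, 50], [-0.198, -0.252, 0, 0, 0, -0.693, 50], [-0.198, -0.252, 0, 0, 0, -0.693, 50], [-0.198, -0.252, 0, 0, 0, -0.693, 50], [-0.198, -0.252, 0, 0, 0, -0.693, 50], [-0.198, -0.252, 0, 0, 0, -0.693, 50], [-0.198, -0.252, 0, 0, 0, -0.693, 50], [0, 0, -0.3, 0, 0, 0, 50], [0, 0, -0.3, 0, 0, 0, 50], [0, 0, 0, 0, 0, 0, 50]],
  ],
)

```text
time: 33.68
eef_pos: [0.4963, -0.1989, 0.0856]
eef_rot: [-0.002, 0.656, 0.754, -0.0]
wrist_force: [-0.4, 0.4, -0.5]
finger_gap: 0.585
gripper_force: 0.0
```

Run:
```python
from h import *
f=grab('top');im=f['image'];P=cloud(f);Z=P[...,2]
go(497.5,-199,18,8)
print(rect(f,win(Z.shape,258,145,292,200)&(Z>.025)&(Z<.055),.037))
```

```text
at [ 496.7 -199.    86.5] psi 8.0 tilt [-0.002   0.0013] t 33.7333
units [ 0.02   0.    -1.712] 0.002
((623.1, -36.1), (87.6, 56.4), np.float32(173.9), np.int32(583))
```

Emit:
step_arm(
  increments=[
    [[0.02, 0, -0.4, 0, 0, 0, 50], [0, 0, -0.5, 0, 0, 0, 45], [0, 0, -0.4, 0, 0, 0, 40], [0, 0, -0.2, 0, 0, 0, 40], [0, 0, -0.1, 0, 0, 0, 40], [0, 0, -0.07, 0, 0, 0, 40], [0, 0, 0, 0, 0, 0, 40], [0, 0, 0, 0, 0, 0, 30], [0, 0, 0, 0, 0, 0, 22], [0, 0, 0, 0, 0, 0, 12]],
  ],
  newtons=25,
)

```text
time: 34.57
eef_pos: [0.499, -0.1998, 0.0213]
eef_rot: [0.001, 0.656, 0.755, 0.0]
wrist_force: [-0.7, 0.5, 1.3]
finger_gap: 0.193
gripper_force: 25.7
```

Emit:
step_arm(
  increments=[
    [[0, 0, 0, 0, 0, 0, 11], [0, 0, 0, 0, 0, 0, 11], [0, 0, 0, 0, 0, 0, 11], [0, 0, 0, 0, 0, 0, 11], [0, 0, 0, 0, 0, 0, 11], [0, 0, 0.1, 0, 0, 0, 11], [0, 0, 0.4, 0, 0, 0, 11], [0, 0, 0.7, 0, 0, 0, 11], [0, 0, 0.8, 0, 0, 0, 11], [0, 0, 0.6, 0, 0, 0, 11]],
  ],
)

```text
time: 35.4
eef_pos: [0.4985, -0.1994, 0.1263]
eef_rot: [0.0, 0.656, 0.755, 0.0]
wrist_force: [1.0, -0.8, -1.1]
finger_gap: 0.19
gripper_force: 25.6
```

```bash
python3 -c "
from h import *
go(493.4,399,120,5.8);print(ctrl.observe()['wrist_force'])"
```

```text
at [ 498.5 -199.4  126.3] psi 8.0 tilt [ 0.0005 -0.0004] t 35.4
units [-0.127 14.961 -0.158] -0.32
[ 0.98529543 -0.77996278 -1.10323476]
```

Emit:
step_arm(
  increments=[
    [[-0.01, 0.3, 0, 0, 0, -0.03, 11], [-0.01, 0.6, 0, 0, 0, -0.03, 11], [-0.01, 0.83, 0, 0, 0, -0.03, 11], [-0.01, 0.83, 0, 0, 0, -0.03, 11], [-0.01, 0.83, 0, 0, 0, -0.03, 11], [-0.01, 0.83, 0, 0, 0, -0.03, 11], [-0.01, 0.83, 0, 0, 0, -0.03, 11], [-0.01, 0.83, 0, 0, 0, -0.03, 11], [-0.01, 0.83, 0, 0, 0, -0.03, 11], [-0.01, 0.83, 0, 0, 0, -0.03, 11]],
  ],
)

```text
time: 36.23
eef_pos: [0.4934, 0.1041, 0.1239]
eef_rot: [-0.0, 0.67, 0.743, -0.0]
wrist_force: [0.0, 0.4, 0.2]
finger_gap: 0.193
gripper_force: 25.6
```

Emit:
step_arm(
  increments=[
    [[-0.01, 0.83, 0, 0, 0, 0, 11], [-0.01, 0.83, 0, 0, 0, 0, 11], [-0.01, 0.83, 0, 0, 0, 0, 11], [0, 0.83, 0, 0, 0, 0, 11], [0, 0.83, 0, 0, 0, 0, 11], [0, 0.83, 0, 0, 0, 0, 11], [0, 0.83, 0, 0, 0, 0, 11], [0, 0.7, 0, 0, 0, 0, 11], [0, 0.5, 0, 0, 0, 0, 11], [0, 0.4, 0, 0, 0, 0, 11]],
  ],
)

```text
time: 37.07
eef_pos: [0.492, 0.4007, 0.1234]
eef_rot: [-0.0, 0.669, 0.743, -0.0]
wrist_force: [0.2, -0.5, -1.4]
finger_gap: 0.195
gripper_force: 25.6
```

Emit:
step_arm(
  increments=[
    [[0, 0, 0, 0, 0, 0, 11], [0, 0, -0.3, 0, 0, 0, 11], [0, 0, -0.5, 0, 0, 0, 11], [0, 0, -0.5, 0, 0, 0, 11], [0, 0, -0.4, 0, 0, 0, 11], [0, 0, -0.3, 0, 0, 0, 11], [0, 0, -0.2, 0, 0, 0, 11], [0, 0, 0, 0, 0, 0, 11], [0, 0, 0, 0, 0, 0, 11], [0, 0, 0, 0, 0, 0, 11]],
  ],
)

```text
time: 37.9
eef_pos: [0.4939, 0.3987, 0.0372]
eef_rot: [0.0, 0.67, 0.743, 0.001]
wrist_force: [-0.6, 0.2, 0.6]
finger_gap: 0.194
gripper_force: 25.6
```

```bash
python3 -c "
from h import *
go(493.4,399,24,5.8);print(ctrl.observe()['wrist_force'])"
```

```text
at [493.9 398.7  37.2] psi 5.9 tilt [0.0014 0.0007] t 37.9
units [-0.012  0.007 -0.329] -0.018
[-0.55100414  0.17713012  0.61176429]
```

Emit:
step_arm(
  increments=[
    [[0, 0, -0.12, 0, 0, 0, 11], [0, 0, -0.08, 0, 0, 0, 11], [0, 0, -0.04, 0, 0, 0, 11], [0, 0, -0.03, 0, 0, 0, 11], [0, 0, -0.03, 0, 0, 0, 11], [0, 0, -0.02, 0, 0, 0, 11], [0, 0, 0, 0, 0, 0, 11], [0, 0, 0, 0, 0, 0, 11], [0, 0, 0, 0, 0, 0, 11], [0, 0, 0, 0, 0, 0, 11]],
  ],
)

```text
time: 38.73
eef_pos: [0.4931, 0.3987, 0.0252]
eef_rot: [0.0, 0.669, 0.743, 0.0]
wrist_force: [-3.1, -2.4, 11.6]
finger_gap: 0.196
gripper_force: 26.8
```

Contact, so I'm releasing and retreating.

Emit:
step_arm(
  increments=[
    [[0, 0, 0.01, 0, 0, 0, 14], [0, 0, 0, 0, 0, 0, 18], [0, 0, 0, 0, 0, 0, 22], [0, 0, 0, 0, 0, 0, 26], [0, 0, 0, 0, 0, 0, 28], [0, 0, 0, 0, 0, 0, 28], [0, 0, 0.05, 0, 0, 0, 28], [0, 0, 0.2, 0, 0, 0, 28], [0, 0, 0.5, 0, 0, 0, 28], [0, 0, 0.8, 0, 0, 0, 28]],
  ],
)

```text
time: 39.57
eef_pos: [0.4912, 0.3974, 0.0838]
eef_rot: [-0.001, 0.67, 0.743, -0.003]
wrist_force: [0.6, -0.9, 0.1]
finger_gap: 0.325
gripper_force: 0.0
```

Emit:
step_arm(
  increments=[
    [[0, 0, 0.8, 0, 0, 0, 28], [0, 0, 0.8, 0, 0, 0, 28], [0, 0, 0.8, 0, 0, 0, 28], [-0.8, 0.2, 0.5, 0, 0, 0, 28], [-0.8, 0.2, 0, 0, 0, 0, 28], [-0.8, 0.2, 0, 0, 0, 0, 28], [-0.8, 0.2, 0, 0, 0, 0, 28], [-0.8, 0.2, 0, 0, 0, 0, 28], [-0.3, 0, 0, 0, 0, 0, 28], [0, 0, 0, 0, 0, 0, 28]],
  ],
)

```text
time: 40.4
eef_pos: [0.3181, 0.4389, 0.2028]
eef_rot: [-0.0, 0.668, 0.744, -0.0]
wrist_force: [0.5, -0.3, 0.5]
finger_gap: 0.328
gripper_force: 0.0
```

Run:
```python
from h import *
f=grab('top');im=f['image'];P=cloud(f);Z=P[...,2]
cv2.imwrite("pics/end.png",cv2.resize(im[130:290,80:420],None,fx=2.35,fy=2.35,interpolation=cv2.INTER_CUBIC))
print("marker",rect(f,win(Z.shape,88,197,156,232)&(Z>.015),.024))
b,g,r=[im[...,i].astype(int) for i in range(3)]
print("wl",rect(f,win(Z.shape,355,205,395,243)&(Z>.03),.05),"ws",rect(f,win(Z.shape,394,205,412,243)&(Z>.018),.03))
```

```text
marker ((489.6, 395.1), (133.4, 18.0), np.float32(95.5), np.int32(251))
wl ((470.0, -340.9), (36.1, 34.8), np.float32(135.1), np.int32(143)) ws ((477.9, -396.8), (20.4, 17.1), np.float32(178.6), np.int32(48))
```

View pics/end.png

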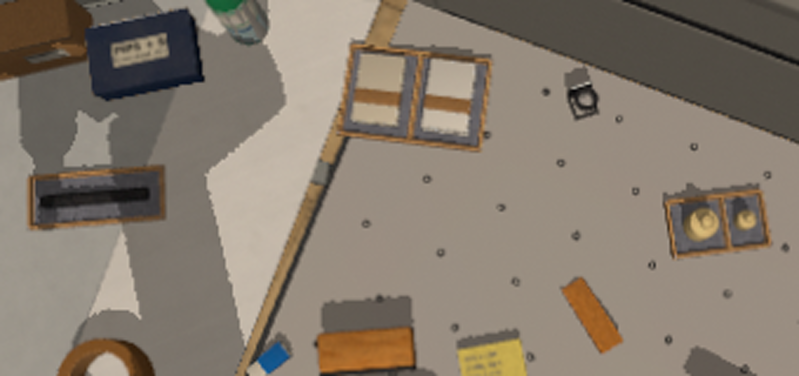

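The final view shows the marker in the pen tray (95,197), both packs flat in the card tray (380,97) and (447,102), and both weights upright in their bays (702,222) and (745,217). The loupe and wedge haven't moved.

```bash
python3 -c "
from plant import ticket
print(ticket.hand_in())"
```

```text
the job is handed in; nothing more can be done
None
```

I put away all five things in the order asked, left the loupe and wedge where they were, and handed the job in at about 40 s on the robot's clock. The final picture shows everything inside its bay, with both weights upright; the judge's verdict isn't known.

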